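# Close and lock the filter hatch of the bench dust extractor

### The job

The filter of the bench dust extractor has just been changed. Push its hatch shut, then with the slotted driver turn both of the hatch's captive screws clockwise until they are fully home, and stand the driver back in its stand. Turn the screws only with the driver, and leave everything else on the bench where it is.

Things in the scene. Friction and masses are not known exactly. Their poses are not given: they have to be found in the camera images.
- extractor: Grey steel bench extractor, fixed, 266 mm deep x 220 wide: open-topped chamber with white filter pleats in front (rim 82 mm high), fan housing behind (122 mm high, 140 at its round cap), 50 mm pipe stub on the left, 34 mm long. Origin: on the bench under the chamber's middle; x to the back, y to its left. Chamber from x -80 to +80 mm, housing from +80 to +186 mm.
- hatch (a joint): Opening angle of the extractor's hatch, rad: 0 shut (level on the chamber's rim), growing as its front edge rises; starts at 0.5 to 1.0. A steel plate 160 mm long (front to hinge) x 220 wide x 4 thick, hinged at the far side of the chamber. Stiff hinge: it stays where it is left and takes 0.1 to 0.6 N m to push shut.
- hatch_hinge (a point): Middle of the hatch's hinge line, at the underside of the hatch, 82 mm above the bench; it turns with the hatch: x points from the front edge to the hinge, y along the hinge to the left, z out of the hatch's top face.
- hatch_front (a point): Middle of the hatch's front edge, on its top face (160 mm from the hinge line; 86 mm above the bench when shut). Moves with the hatch.
- left_head: Slotted head of the hatch's left (+y) captive screw, steel, 22 mm across, flush in a 32 mm cup washer, 22 mm from the hatch's front edge, 78 mm from its middle. Origin: on the axis at the slot's floor, level with the hatch's top face (86 mm above the bench when shut); z out of the hatch. Slot across the head along its y: 5.2 mm wide, 4.5 deep, edges chamfered 1.3.
- right_head: Slotted head of the hatch's right (-y) captive screw, steel, 22 mm across, flush in a 32 mm cup washer, 22 mm from the hatch's front edge, 78 mm from its middle. Origin: on the axis at the slot's floor, level with the hatch's top face (86 mm above the bench when shut); z out of the hatch. Slot across the head along its y: 5.2 mm wide, 4.5 deep, edges chamfered 1.3.
- left_screw (a joint): Turn of the left screw, rad, growing clockwise seen from above the shut hatch. 0: undone, the slot pointing from the front edge to the hinge; 1.57: fully home against its stop, the slot parallel to the front edge. Starts at 0.05 to 0.5. Friction about 0.07 N m; it stays where it is left. A cross pin under the hatch then holds the hatch shut (it may rattle 2 mm).
- right_screw (a joint): Turn of the right screw, rad, growing clockwise seen from above the shut hatch. 0: undone, the slot pointing from the front edge to the hinge; 1.57: fully home against its stop, the slot parallel to the front edge. Starts at 0.05 to 0.5. Friction about 0.07 N m; it stays where it is left. A cross pin under the hatch then holds the hatch shut (it may rattle 2 mm).
- driver: The slotted driver, loose, about 0.1 kg, blade down in one of the stand's holes. Black handle with two broad flats, 16 mm thick along its x, 34 wide along y, from 6 to 52 mm above the origin; steel collar 34 mm across, 6 thick, resting on the stand; 9 mm shank; flat blade 14 mm wide (y) x 3 thick (x), tip 58 mm below the origin. Origin: on the axis at the collar's underside; z up the handle.
- driver_tip (a point): Middle of the end of the driver's blade, 58 mm below the driver's origin; same axes.
- stand: Beech block, fixed to the bench, 170 mm (along its x) x 60 mm x 70 mm high, with two upright through holes 19 mm across, 100 mm apart, and some stub bits 16 mm high between them. Origin: on the bench under its middle.
- stand_near_hole (a point): Centre of the mouth of the stand's hole nearer the robot, 70 mm above the bench.
- stand_far_hole (a point): Centre of the mouth of the stand's hole farther from the robot, 70 mm above the bench.
- nut_driver: Bystander: hand driver like the slotted one in size and colour, but with a round ribbed handle (30 mm across) and a 14 mm round socket at its foot; stands in the other hole of the stand, which of the two varies. Origin: centre of the underside of its steel collar.
- loupe: Bystander: black watchmaker's eyeglass, a cone 38 mm wide and 31 mm high, in front of the extractor.
- oil_pot: Bystander: small brass pot with a steel lid, 38 mm wide, 28 mm high.
- parts_tray: Bystander: clear divided tray of small wheels, 80 x 120 x 20 mm, at the left.
- pusher: Bystander: wooden knob with an upright black rod, 60 mm wide, 123 mm high, at the right.
- die_set: Bystander: aluminium plate 70 x 120 mm with five steel dies on it, 30 mm high.
- jar: Bystander: glass jar with a steel lid, 52 mm wide, 62 mm high, at the right towards the back.
- tweezers: Bystander: steel tweezers lying flat, 140 mm long, 5 mm thick, at the left.
Not all that is in view belongs to the job. What is shaped like the driver but yellow is not meant. What is shaped like the stand but yellow is not meant.

How it is judged (in metres and radians):
On the way, in this order (a step that is already met when the one before it is completed fails the run):
1. the hatch is shut (value of joint hatch below 0.03 rad), for 0.2 s.
2. both screws are fully home with the hatch shut (value of joint hatch below 0.03 rad and value of joint each of left_screw, right_screw above 1.42 rad), for 0.2 s.
At the end, for the whole second after the job is handed in: The hatch is shut (within 0.03 rad), both screws stand within 0.15 rad of their stop, and the driver stands upright and at rest in a hole of the stand with its collar on the block (axis within 8 mm of the hole's centre, tilt under 0.09 rad) (all of step 2 and (horizontal distance between driver and stand_near_hole below 0.008 m or horizontal distance between driver and stand_far_hole below 0.008 m) and z of driver in the frame of stand between 0.067 and 0.075 m and angle between driver's own z axis and vertical below 0.09 rad and linear speed of driver below 0.02 m/s); the robot touches nothing.
It fails at once if a screw is turned by the fingers or the arm instead of the driver ((contact force between the fingers and left_head above 0.5 N and velocity of joint left_screw above 0.15 rad/s) or (contact force between the fingers and right_head above 0.5 N and velocity of joint right_screw above 0.15 rad/s) or (contact force between the arm and left_head above 0.5 N and velocity of joint left_screw above 0.15 rad/s) or (contact force between the arm and right_head above 0.5 N and velocity of joint right_screw above 0.15 rad/s)).
It fails at once if a bystander is moved by more than 20 mm (distance of any of nut_driver, loupe, oil_pot, parts_tray, pusher, die_set, jar, tweezers from where it was at the start of the episode above 0.02 m).
It also fails if it takes over 72 s, if anything falls off the work surface, if the arm or the gripper's body presses on something with over 40 N, if the wrist force passes 120 N, or if a joint passes its speed limit or range.

### The arm

A 6-joint arm with a two-finger parallel gripper is mounted at the origin on the work surface. World frame = base frame: x ahead of the robot, y to its left, z up, the work surface at z = 0. Lengths are in mm, angles in degrees, forces in N, time in s.
With the tool pointing down it reaches from about 300 to 850 mm from the base axis. Payload 4.2 kg.
Tool frame: the origin (TCP) lies between the finger pads; the fingertips stand 14 mm ahead of it and the grasp point (between the pads) lies 5 mm behind it; z points along the fingers, y is the line along which they close (so a half turn about z gives the same grasp; the last joint's range is limited). The gripper opens to 91 mm and grips with 3 to 60 N. Pads are 32 mm wide; open, the fingers measure 118 mm over their backs; the gripper's body (76 mm by 178 mm) begins 60 mm behind the grasp point.
Start: joints at [-65.947, 18.312, 89.639, -0, 72.044, -1.146], TCP at [244.816, -520.295, 227.976] pointing down, gripper open.
Joint ranges: [-177.97, 177.97], [-48.28, 115.42], [12.27, 149.76], [-77.06, 257.06], [2.81, 150.46], [-146.56, 146.56]. Speed limits (degrees/s): [147.25, 147.25, 180, 180, 180, 180].

### API

Orientations are given as [roll, pitch, yaw] about the fixed x, y, z axes, in that order (R = Rz(yaw) Ry(pitch) Rx(roll)).
In Python, from workcell import * gives the robot as it stands. The module is installed in compiled form; this text tells all that it offers.
- The arm moves only by the tool send_rows, never from a script. Its argument "deltas" is a list of rows, each a list of 2 entries, a list of its own where there are three numbers: the shift along the tool's x, y, z normalised to -1 to 1, where 1 is 0.5 m, then the turn, a rotation vector about the tool's x, y, z normalised to -1 to 1, where 1 is 0.5 rad. A call has 1 to 10 rows; each row shifts and turns the commanded pose from where the row before left it, along the tool's axes as they then stand; what a row does not reach is not made up. A row lasts 1/10 s, in which the tool goes at most 50 mm and 8.59 degrees, less where a joint would pass 70% of its speed; a pose out of reach is approached as far as the arm can. A call with a number of a shift or a turn outside -1 to 1 is refused whole. A call with a gripper value outside its range is refused whole. "grip" is the closure, from 0 (fully open) to 1 (shut), set as the call begins (left out, the last holds). The fingers move at their own pace and stop on an object; "grip_force" is the grip in N (left out, the last holds). Time passes only in rows, so rows that do not move let the fingers close. It gives the time, the measured TCP pose, the force, the opening and the grip force at its end, in the units of the state.
- state(): the state, without advancing time (a new reading comes with each control period).
- grab_frame(name): name is "side" or "top" or "wrist"; returns the picture (480x640x3 uint8, red, green, blue); there is no depth.
- calibration(name): a dict with "mtx" (3x3 intrinsics, pixels), "D" ([k1, k2, p1, p2, k3] as OpenCV has them; the pictures are not rectified), "R" (3x3) and "t" (3): a world point X has camera coordinates R X + t. Camera axes: x right, y down, z forward; pixel columns grow to the right and rows downward; lengths in mm; the calibration is good to about 2 mm. A picture is of the moment at which its call begins: read the wrist's pose just before it. calibration takes no time and is no camera call; for the wrist camera it gives the pose at the moment of the call.
- job_done(): hands the job in; it is judged then, once.
Trained networks look in the newest picture that a camera, given by its name, has taken for a name from the list of things; names that differ only in an ending like _2 or _b are one class to them, and where a whole thing is asked for, a point or a joint stands for the part that bears it (a point fixed in the world has none). Each returns a list of dicts, best first, with "p" (0 to 1); they miss things now and then, are a little off and sometimes report something else, mostly with a low value. They report only what shows in the picture. A call takes as long as a camera call. They do not tell look-alikes from the thing itself.
- trace(camera, label): "pixels" (480x640 bool, what is visible of it) and "bbox" ([left, top, width, height] in pixels, round what is visible of it).
The state is a dict: "time_s": time; "qpos": joint angles; "qvel": joint speeds; "effort": joint torques, N m; "ee_pos": TCP position; "ee_rot": TCP orientation; "force": force on the tool from outside, world axes, zero at the start; "torque": the same for the moment, N m; "gripper_width": finger opening in mm; "gripper_force": force on a finger pad.
Only numpy, scipy, OpenCV 4.12 (cv2) and the standard library are available. Lean on these libraries where they do the work, as an engineer would, in place of code of your own. Each camera call takes 0.05 s, during which the arm holds its last target. There are 200 camera calls.

## Working session

There is one attempt and no reset: what is moved stays moved. The work goes in short steps, Python scripts to look and compute and a tool call to move; the robot and the scene stay as the last step left them, time stands still between calls to the robot, and variables do not carry over. Pictures are saved under pics/ and viewed, at most 10 in all, crops included, and the job is handed in when it is done.

Besides the shell and the picture viewer there is one more tool, called after "Emit:" by a JSON object that holds its "name" and its "arguments". send_rows: Moves the arm, as the interface text tells. Scaled input: -1 to 1 covers 0.5 m each way for a shift and 0.5 rad each way for a turn. Its arguments: {"type":"object","properties":{"deltas":{"type":"array","items":{"type":"array"}},"grip":{"type":"number"},"grip_force":{"type":"number"}},"required":["deltas"]}

```bash
mkdir -p pics; cat > h.py <<'E'
from workcell import *
import numpy as np, cv2
from scipy.spatial.transform import Rotation as Ro
def ray(cam,uv,c=None):
    c=c or calibration(cam); K=np.array(c["mtx"],float);D=np.array(c["D"],float);R=np.array(c["R"],float);t=np.array(c["t"],float).ravel()
    p=cv2.undistortPoints(np.array([[uv]],float),K,D)[0,0]
    d=R.T@np.array([p[0],p[1],1]); return -R.T@t,d
def onz(cam,uv,z,c=None):
    o,d=ray(cam,uv,c); return o+d*(z-o[2])/d[2]
def proj(cam,X,c=None):
    c=c or calibration(cam)
    R=np.array(c["R"],float);t=np.array(c["t"],float).ravel()
    return cv2.projectPoints(np.array(X,float).reshape(-1,1,3),cv2.Rodrigues(R)[0],t,np.array(c["mtx"],float),np.array(c["D"],float))[0].reshape(-1,2)
def tri(c1,u1,c2,u2):
    o1,d1=ray(c1,u1);o2,d2=ray(c2,u2)
    A=np.stack([d1,-d2],1);s=np.linalg.lstsq(A,o2-o1,rcond=None)[0]
    a=o1+s[0]*d1;b=o2+s[1]*d2; return (a+b)/2,np.linalg.norm(a-b)
E
python3 - <<'E'
from h import *
np.set_printoptions(precision=2,suppress=True)
for c in ("top","side"):
    im=grab_frame(c); cv2.imwrite(f"pics/{c}0.png",im[:,:,::-1])
    k=calibration(c); o,_=ray(c,(320,240)); print(c,o,np.array(k["R"])[2])
    for n in ["extractor","hatch","left_head","right_head","driver","stand","nut_driver","loupe","pusher"]:
        for r in trace(c,n)[:3]:
            ys,xs=np.nonzero(r["pixels"]); print(c,n,round(r["p"],2),r["bbox"],round(xs.mean(),1),round(ys.mean(),1))
print(state())
E
```

```text
top [ 467.07  -17.22 1196.36] [ 0.05  0.02 -1.  ]
top extractor 0.85 [217.1, 108.8, 116.6, 130.5] 280.2 173.7
top hatch 0.56 [220.4, 160.2, 114.7, 65.8] 279.2 192.9
top hatch 0.54 [232.1, 206.3, 11.0, 8.0] 237.2 209.7
top hatch 0.51 [233.1, 206.0, 7.8, 3.7] 237.2 209.6
top left_head 0.5 [232.3, 205.2, 10.1, 5.3] 237.7 209.4
top right_head 0.53 [307.6, 206.6, 11.4, 6.5] 314.9 210.8
top driver 0.55 [427.1, 159.2, 16.1, 17.8] 436.9 167.4
top driver 0.53 [444.2, 203.8, 20.7, 14.2] 452.7 210.6
top driver 0.53 [386.7, 283.1, 15.2, 14.0] 393.3 288.0
top stand 0.66 [500.1, 253.1, 45.6, 89.8] 521.3 298.5
top stand 0.64 [429.9, 194.5, 41.1, 81.9] 447.9 235.0
top stand 0.59 [459.7, 143.0, 25.8, 30.6] 472.1 156.2
top nut_driver 0.59 [449.5, 249.6, 19.8, 14.3] 456.6 257.2
top loupe 0.51 [333.0, 275.4, 15.3, 12.8] 338.3 282.7
top pusher 0.98 [525.8, 190.0, 32.4, 23.2] 538.5 202.8
top pusher 0.63 [308.4, 208.3, 12.2, 6.6] 315.3 210.8
top pusher 0.4 [458.2, 144.6, 28.0, 28.7] 471.7 155.9
side [  88.43  685.05 1014.59] [ 0.37 -0.56 -0.74]
side extractor 0.56 [203.6, 213.3, 117.7, 79.4] 260.6 251.1
si
[... 412 characters left out ...]
 [398.6, 166.4, 12.1, 21.5] 401.9 178.3
side nut_driver 0.48 [204.4, 215.6, 112.7, 74.9] 260.4 251.1
side nut_driver 0.44 [322.7, 142.5, 17.1, 25.9] 331.6 150.6
side loupe 0.56 [360.1, 271.8, 18.2, 20.1] 369.0 279.7
side pusher 0.9 [381.8, 105.9, 19.2, 44.7] 392.4 135.4
{'time_s': 1.0, 'qpos': array([-65.95,  18.31,  89.64,   0.  ,  72.05,  -1.15]), 'qvel': array([ 0.03, -0.01,  0.04,  0.01,  0.02,  0.08]), 'effort': array([ -0.  , -41.24, -23.22,   0.07,   0.04,   0.  ]), 'ee_pos': array([ 244.82, -520.28,  228.01]), 'ee_rot': array([179.99,  -0.  ,  25.2 ]), 'force': array([0.08, 0.28, 0.13]), 'torque': array([ 0.02, -0.03, -0.03]), 'gripper_force': 0.0, 'gripper_width': 91.29167129807105}
```

```bash
python3 - <<'E'
import cv2
a=cv2.imread("pics/top0.png")[90:360,200:560]
cv2.imwrite("pics/top0c.png",cv2.resize(a,(800,600),interpolation=cv2.INTER_CUBIC))
a=cv2.imread("pics/side0.png")[90:330,190:510]
cv2.imwrite("pics/side0c.png",cv2.resize(a,(800,600),interpolation=cv2.INTER_CUBIC))
E
```

```text
(no output)
```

View pics/top0c.png

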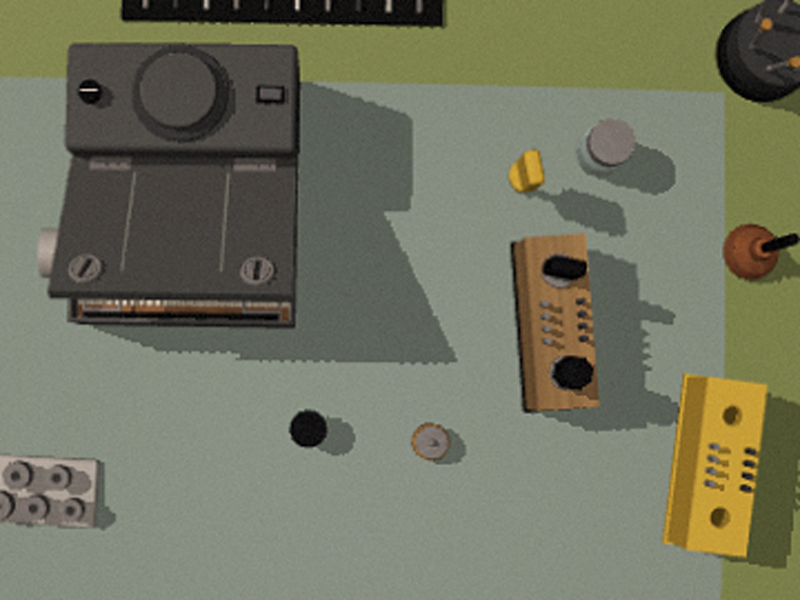

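View pics/side0c.png

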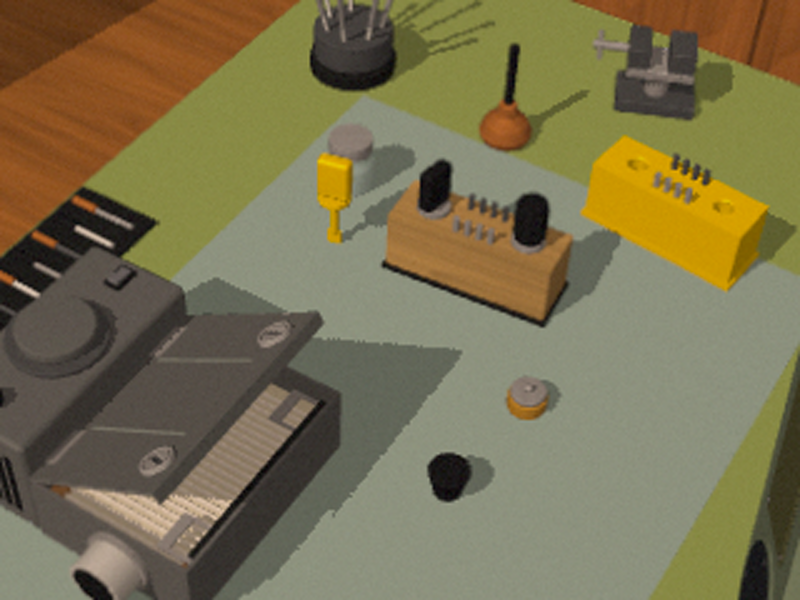

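The top crop shows the extractor at the upper left with its heads at about (85,268) and (257,270). The flat-handled driver is in the stand's far hole at (565,270), and the ribbed nut driver is in the near hole at (572,375). The side crop agrees: the hatch is open, with its front corners at about (163,497) and (322,318).

```bash
python3 - <<'E'
from h import *
np.set_printoptions(precision=1,suppress=True)
T=lambda u,v:(200+.45*u,90+.45*v); S=lambda u,v:(190+.4*u,90+.4*v)
print("housing corners z122");[print(onz("top",T(*p),122)) for p in [(70,45),(297,45),(297,155),(68,150)]]
print("rim front z82");[print(onz("top",T(*p),82)) for p in [(70,321),(295,325)]]
print("hatch front L,R");[print(*tri("top",T(*a),"side",S(*b))) for a,b in [((50,294),(163,497)),((295,297),(322,318))]]
print("heads");[print(*tri("top",T(*a),"side",S(*b))) for a,b in [((85,268),(157,460)),((257,270),(275,335))]]
print("stand top");[print(onz("top",T(*p),70)) for p in [(525,238),(585,235),(600,405),(535,410)]]
print("driver top z122",onz("top",T(565,267),122),"nut",onz("top",T(573,373),122))
print("tri driver top",*tri("top",T(567,265),"side",S(435,166)), "nut",*tri("top",T(573,370),"side",S(531,200)))
print("collars",onz("side",S(435,212),73),onz("side",S(530,245),73))
print("loupe",onz("top",T(308,428),20),"pot",onz("top",T(431,441),25),"yellow drv",*tri("top",T(530,170),"side",S(336,165)),"dies",onz("top",T(50,490),25))
E
```

```text
housing corners z122
[778.1 225.4 122. ]
[781.3   9.  122. ]
[675.8   6.4 122. ]
[676.6 223.  122. ]
rim front z82
[516.7 223.7  82. ]
[518.    5.2  82. ]
hatch front L,R
[535.7 224.4 163.3] 3.0244740401070507
[539.8   4.3 158. ] 0.1505578433489082
heads
[562.  195.5 157.4] 0.6226568768228563
[563.2  39.1 154.9] 0.8336485868850029
stand top
[ 609.1 -217.6   70. ]
[ 613.6 -276.7   70. ]
[ 447.6 -293.4   70. ]
[ 441.4 -229.9   70. ]
driver top z122 [ 576.3 -246.2  122. ] nut [ 477.7 -255.   122. ]
tri driver top [ 578.1 -247.5  124.4] 0.30414203655383953 nut [ 479.9 -254.6  124.9] 1.1223835894350027
collars [ 571.8 -242.1   73. ] [ 473.  -252.2   73. ]
loupe [416.7  -9.3  20. ] pot [ 406.8 -133.7   25. ] yellow drv [ 669.7 -215.6  105.1] 0.6192987508012942 dies [346.9 251.1  25. ]
```

Emit:
{"name": "send_rows", "arguments": {"deltas": [[[0.0547,-0.0445,0],[0,0,0]],[[0.0547,-0.0445,0],[0,0,0]],[[0.0547,-0.0445,0],[0,0,0]],[[0.0547,-0.0445,0],[0,0,0]],[[0.0547,-0.0445,0],[0,0,0]],[[0.0547,-0.0445,0],[0,0,0]],[[0.0547,-0.0445,0],[0,0,0]],[[0.0547,-0.0445,0],[0,0,0]],[[0.0547,-0.0445,0],[0,0,0]],[[0.0547,-0.0445,0],[0,0,0]]], "grip": 1, "grip_force": 20}}

```text
time_s: 2.0
ee_pos: [398.0, -201.2, 228.2]
ee_rot: [180.0, -0.0, 25.2]
force: [0.5, -0.6, 0.0]
gripper_width: 14.5
gripper_force: 0.0
```

Emit:
{"name": "send_rows", "arguments": {"deltas": [[[0.0547,-0.0445,0],[0,0,0]],[[0.0547,-0.0445,0],[0,0,0]],[[0.0547,-0.0445,0],[0,0,0]],[[0.0547,-0.0445,0],[0,0,0]],[[0.0547,-0.0445,0],[0,0,0]],[[0.0547,-0.0445,0],[0,0,0]],[[0.0547,-0.0445,0],[0,0,0]],[[0.0547,-0.0445,0],[0,0,0]],[[0.0547,-0.0445,0],[0,0,0]],[[0.0547,-0.0445,0],[0,0,0]]]}}

```text
time_s: 3.0
ee_pos: [550.8, 116.7, 228.0]
ee_rot: [180.0, -0.0, 25.2]
force: [0.2, -0.9, 0.7]
gripper_width: 0.7
gripper_force: 0.0
```

Emit:
{"name": "send_rows", "arguments": {"deltas": [[[0,0,0.05],[0,0,0]],[[0,0,0.05],[0,0,0]],[[0,0,0.02],[0,0,0]],[[0,0,0.02],[0,0,0]],[[0,0,0.02],[0,0,0]],[[0,0,0.02],[0,0,0]],[[0,0,0.02],[0,0,0]],[[0,0,0.02],[0,0,0]],[[0,0,0.02],[0,0,0]],[[0,0,0],[0,0,0]]]}}

```text
time_s: 4.0
ee_pos: [549.3, 115.0, 106.2]
ee_rot: [-180.0, 0.2, 25.2]
force: [-0.7, 0.2, -0.2]
gripper_width: 0.2
gripper_force: 0.0
```

Emit:
{"name": "send_rows", "arguments": {"deltas": [[[0,0,0.008],[0,0,0]],[[0,0,0.006],[0,0,0]],[[0,0,0.002],[0,0,0]],[[0,0,0.002],[0,0,0]],[[0,0,0],[0,0,0]]]}}

```text
time_s: 4.5
ee_pos: [550.5, 115.3, 100.2]
ee_rot: [180.0, -0.1, 25.2]
force: [-1.9, 0.6, 6.3]
gripper_width: 0.2
gripper_force: 3.3
```

Emit:
{"name": "send_rows", "arguments": {"deltas": [[[0,0,-0.02],[0,0,0]],[[0,0,-0.05],[0,0,0]],[[0,0,-0.05],[0,0,-0.283]],[[0,0,-0.05],[0,0,-0.283]],[[0,0,-0.05],[0,0,-0.283]],[[0,0,-0.05],[0,0,-0.283]],[[0,0,-0.05],[0,0,-0.283]],[[0,0,0],[0,0,-0.283]],[[0,0,0],[0,0,-0.283]],[[0,0,0],[0,0,-0.283]]], "grip": 0}}

```text
time_s: 5.5
ee_pos: [550.4, 115.3, 259.8]
ee_rot: [179.9, -0.0, 90.4]
force: [-0.3, 0.8, 0.8]
gripper_width: 77.6
gripper_force: 0.0
```

```bash
python3 - <<'E'
from h import *
np.set_printoptions(precision=1,suppress=True)
s=state();print(s["ee_pos"],s["ee_rot"])
im=grab_frame("wrist"); cv2.imwrite("pics/w1.png",im[:,:,::-1])
o,_=ray("wrist",(320,240));print("cam",o)
for c in ("wrist","top","side"):
  if c!="wrist": cv2.imwrite(f"pics/{c}1.png",grab_frame(c)[:,:,::-1])
  for n in ["left_head","right_head","hatch"]:
    for r in trace(c,n)[:2]:
        ys,xs=np.nonzero(r["pixels"]); m=(xs.mean(),ys.mean()); print(c,n,round(r["p"],2),r["bbox"],m,onz(c,m,90))
E
```

```text
[550.4 115.3 259.8] [179.9  -0.   90.4]
cam [549.3 182.4 417.2]
wrist left_head 0.82 [297.0, 129.0, 23.6, 25.2] (np.float64(308.14159292035396), np.float64(141.5929203539823)) [540.6 195.2  90. ]
wrist left_head 0.32 [302.9, 289.7, 15.6, 7.3] (np.float64(309.6929824561403), np.float64(292.9035087719298)) [541.2  44.8  90. ]
wrist right_head 0.43 [300.9, 290.9, 17.4, 6.3] (np.float64(309.5777777777778), np.float64(292.9555555555556)) [540.8  44.8  90. ]
wrist hatch 0.96 [285.4, 107.8, 172.3, 189.7] (np.float64(363.97421049087603), np.float64(195.14968688977174)) [593.9 145.5  90. ]
top left_head 0.54 [284.9, 161.2, 48.5, 77.4] (np.float64(310.0827228327228), np.float64(198.7026862026862)) [596.8  55.4  90. ]
top left_head 0.32 [227.4, 109.6, 107.1, 127.8] (np.float64(294.96921017402946), np.float64(159.99841791408056)) [679.8  90.3  90. ]
top right_head 0.38 [309.3, 222.7, 12.4, 8.2] (np.float64(317.82142857142856), np.float64(225.46428571428572)) [539.9  37.4  90. ]
top right_head 0.31 [388.1, 284.9, 15.7, 11.9] (np.float64(393.463768115942), np.float64(288.4492753623188)) [ 410.1 -126.2   90. ]
top hatch 0.92 [287.6, 160.4, 48.0, 76.6] (np.float64(309.91129976580794), np.float64(198.08723653395785)) [598.1  55.8  90. ]
top hatch 0.72 [432.2, 194.0, 38.4, 79.6] (np.float64(447.9855838539164), np.float64(235.27534839019702)) [ 525.5 -240.3   90. ]
side left_head 0.16 [324.7, 141.5, 13.3, 27.6] (np.float64(329.5314960629921), np.float64(153.64370078740157)) [ 673.5 -245.3   90. ]
side hatch 0.92 [203.1, 217.3, 123.3, 103.9] (np.float64(264.9587736270278), np.float64(267.1765143622563)) [589.7 129.2  90. ]
```

View pics/w1.png

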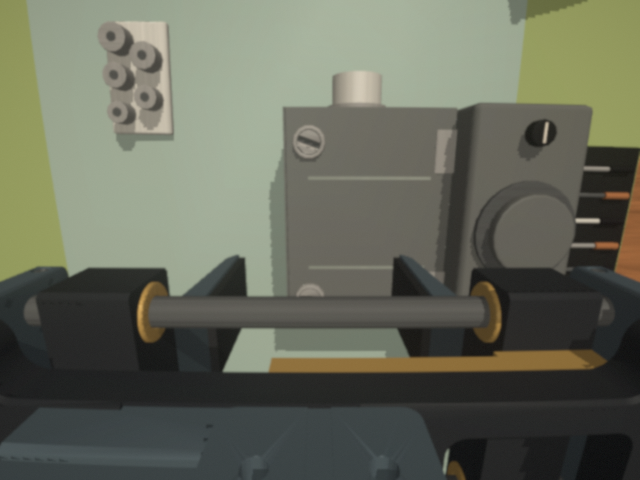

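The hatch is level. The left head is at (308,141), with its slot running down to the right at roughly 30°. The right head is mostly hidden behind the gripper rod at (309,293). I'll go closer to each head.

Emit:
{"name": "send_rows", "arguments": {"deltas": [[[0.01,-0.01,0.08],[0,0,0]],[[0.01,-0.01,0.08],[0,0,0]],[[0,0,0.08],[0,0,0]],[[0,0,0],[0,0,0]],[[0,0,0],[0,0,0]]]}}

```text
time_s: 6.6
ee_pos: [540.7, 125.3, 139.4]
ee_rot: [-180.0, 0.0, 90.0]
force: [0.7, 0.7, 1.2]
gripper_width: 91.1
gripper_force: 0.0
```

```bash
cat > look.py <<'E'
from h import *
import sys,json
np.set_printoptions(precision=2,suppress=True)
s=state();print(s["ee_pos"],s["ee_rot"])
im=grab_frame("wrist"); cal=calibration("wrist"); cv2.imwrite(f"pics/{sys.argv[1]}.png",im[:,:,::-1])
# rectified metric patch at slot-top plane: 40x40mm, 10px/mm, up=+y right=+x
for r in trace("wrist",sys.argv[2])[:2]:
    ys,xs=np.nonzero(r["pixels"]); m=(xs.mean(),ys.mean()); P=onz("wrist",m,90.5,cal); print(sys.argv[2],round(r["p"],2),r["bbox"],P)
P=np.array([float(sys.argv[3]),float(sys.argv[4])]) if len(sys.argv)>3 else P
g=np.arange(-20,20,.1); X,Y=np.meshgrid(g,-g); W=np.stack([X+P[0],Y+P[1],np.full_like(X,90.5)],-1).reshape(-1,3)
uv=proj("wrist",W,cal).reshape(400,400,2).astype(np.float32)
cv2.imwrite(f"pics/{sys.argv[1]}_p.png",cv2.remap(im[:,:,::-1].copy(),uv[...,0],uv[...,1],cv2.INTER_CUBIC)); print("patch centre",P[:2])
E
python3 look.py L left_head 540 195
```

```text
[540.71 125.3  139.43] [-180.      0.     90.04]
left_head 0.96 [300.5, 132.3, 35.1, 37.1] [541.43 195.26  90.5 ]
patch centre [540. 195.]
```

Emit:
{"name": "send_rows", "arguments": {"deltas": [[[-0.08,0,0],[0,0,0]],[[-0.08,0,0],[0,0,0]],[[-0.08,0,0],[0,0,0]],[[-0.072,0,0],[0,0,0]],[[0,0,0],[0,0,0]],[[0,0,0],[0,0,0]]]}}

```text
time_s: 7.3
ee_pos: [541.7, -31.5, 141.0]
ee_rot: [179.8, -0.0, 89.9]
force: [0.5, 0.7, -0.7]
gripper_width: 91.4
gripper_force: 0.0
```

```bash
python3 look.py R right_head 540 39; python3 -c "
import cv2,numpy as np
cv2.imwrite('pics/LR.png',np.hstack([cv2.imread('pics/L_p.png'),cv2.imread('pics/R_p.png')]))"
```

```text
[541.68 -31.48 140.98] [179.77  -0.    89.93]
right_head 0.74 [299.2, 134.3, 36.0, 35.6] [541.06  40.11  90.5 ]
patch centre [540.  39.]
```

View pics/LR.png

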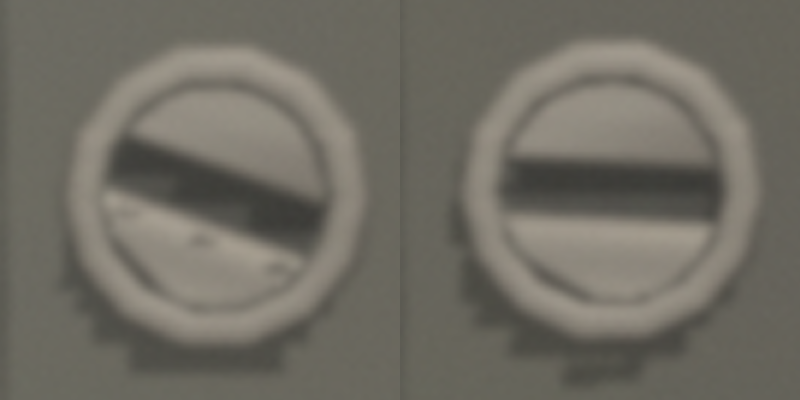

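The patches show the left head at about (541.5,195.5) with its slot 20° clockwise of +x. The right head is at about (540.9,40.3) with its slot about 3°. I'll check the wrist camera's bias by looking at the right head from another yaw.

Emit:
{"name": "send_rows", "arguments": {"deltas": [[[0.0477,-0.0485,0],[0,0,0]],[[0.0477,-0.0485,0],[0,0,0]],[[0.0477,-0.0485,0],[0,0,0]],[[0,0,0],[0,0,0.285]],[[0,0,0],[0,0,0.285]],[[0,0,0],[0,0,0.285]],[[0,0,0],[0,0,0.285]],[[0,0,0],[0,0,0.285]],[[0,0,0],[0,0,0.285]],[[0,0,0],[0,0,0.285]]]}}

```text
time_s: 8.4
ee_pos: [467.8, 42.1, 139.5]
ee_rot: [180.0, -0.1, 32.7]
force: [0.1, 0.6, 0.4]
gripper_width: 90.9
gripper_force: 0.0
```

Emit:
{"name": "send_rows", "arguments": {"deltas": [[[0,0,0],[0,0,0.285]],[[0,0,0],[0,0,0.285]],[[0,0,0],[0,0,0.285]],[[0,0,0],[0,0,0.285]],[[0,0,0],[0,0,0]],[[0,0,0],[0,0,0]]]}}

```text
time_s: 9.0
ee_pos: [467.7, 41.5, 139.3]
ee_rot: [-180.0, -0.0, 0.5]
force: [0.5, 0.1, -0.5]
gripper_width: 91.2
gripper_force: 0.0
```

```bash
python3 look.py R0 right_head 541 40; python3 -c "
import cv2,numpy as np
im=[cv2.imread(f'pics/{n}_p.png',0) for n in ('R','R0')]
# circle fit of head outline + image registration for offset
for i in im:
  print(cv2.HoughCircles(cv2.GaussianBlur(i,(0,0),2),cv2.HOUGH_GRADIENT,1,400,param1=60,param2=15,minRadius=130,maxRadius=165), cv2.HoughCircles(cv2.GaussianBlur(i,(0,0),2),cv2.HOUGH_GRADIENT,1,400,param1=60,param2=15,minRadius=100,maxRadius=120))
cv2.imwrite('pics/RR.png',np.hstack(im))"
```

```text
[467.73  41.53 139.27] [-180.     -0.04    0.5 ]
right_head 0.92 [305.5, 125.7, 38.0, 38.3] [541.64  39.03  90.5 ]
patch centre [541.  40.]
None None
None None
```

View pics/RR.png

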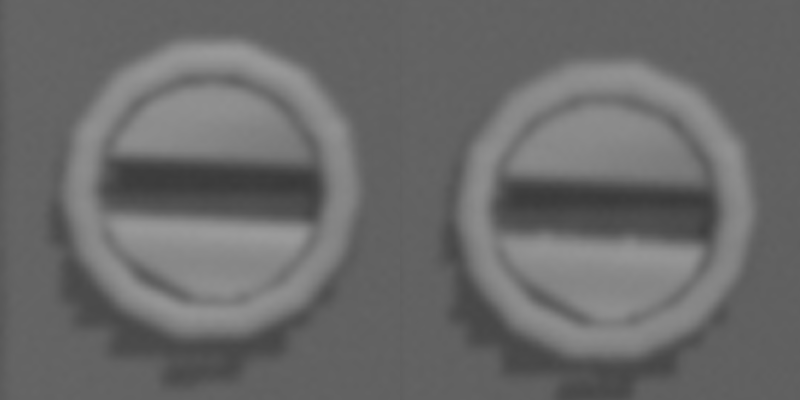

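Emit:
{"name": "send_rows", "arguments": {"deltas": [[[0.0212,0.0712,-0.012],[0,0,0]],[[0.0212,0.0712,-0.012],[0,0,0]],[[0.0212,0.0712,-0.012],[0,0,0]],[[0.0212,0.0712,-0.012],[0,0,0]],[[0.0212,0.0712,-0.012],[0,0,0]],[[0.0212,0.0712,-0.012],[0,0,0]],[[0.0212,0.0712,-0.012],[0,0,0]],[[0.0212,0.0712,-0.012],[0,0,0]],[[0.0212,0.0712,-0.012],[0,0,0]],[[0.0212,0.0712,-0.012],[0,0,0]]]}}

```text
time_s: 10.1
ee_pos: [575.4, -316.2, 199.1]
ee_rot: [-180.0, 0.0, 0.3]
force: [0.3, -1.0, -0.0]
gripper_width: 91.2
gripper_force: 0.0
```

Emit:
{"name": "send_rows", "arguments": {"deltas": [[[0,0,0],[0,0,-0.284]],[[0,0,0],[0,0,-0.284]],[[0,0,0],[0,0,-0.284]],[[0,0,0],[0,0,-0.284]],[[0,0,0],[0,0,-0.284]],[[0,0,0],[0,0,-0.284]],[[0,0,0],[0,0,-0.284]],[[0,0,0],[0,0,-0.284]],[[0,0,0],[0,0,-0.284]],[[0,0,0],[0,0,-0.284]]]}}

```text
time_s: 11.1
ee_pos: [575.2, -314.6, 198.8]
ee_rot: [-180.0, -0.0, 82.0]
force: [0.3, -0.4, -0.7]
gripper_width: 91.5
gripper_force: 0.0
```

Emit:
{"name": "send_rows", "arguments": {"deltas": [[[0,0,0],[0,0,-0.284]],[[0,0,0],[0,0,0]],[[0,0,0],[0,0,0]]]}}

```text
time_s: 11.4
ee_pos: [575.2, -314.7, 198.9]
ee_rot: [-180.0, -0.0, 89.6]
force: [-0.2, -0.4, 0.8]
gripper_width: 91.3
gripper_force: 0.0
```

```bash
python3 - <<'E'
from h import *
np.set_printoptions(precision=2,suppress=True)
s=state();print(s["ee_pos"],s["ee_rot"])
im=grab_frame("wrist"); cal=calibration("wrist"); cv2.imwrite("pics/D.png",im[:,:,::-1])
import json;json.dump({k:np.array(v).tolist() for k,v in cal.items()},open("Dcal.json","w"))
for n in ("driver","nut_driver","stand"):
  for r in trace("wrist",n)[:2]:
    ys,xs=np.nonzero(r["pixels"]);m=(xs.mean(),ys.mean());print(n,round(r["p"],2),r["bbox"],m,onz("wrist",m,122,cal),onz("wrist",m,70,cal))
def patch(P,z,h):
    g=np.arange(-h,h,h/200); X,Y=np.meshgrid(g,-g); W=np.stack([X+P[0],Y+P[1],np.full_like(X,z)],-1).reshape(-1,3)
    uv=proj("wrist",W,cal).reshape(400,400,2).astype(np.float32)
    return cv2.remap(im[:,:,::-1].copy(),uv[...,0],uv[...,1],cv2.INTER_CUBIC)
cv2.imwrite("pics/Dp.png",np.hstack([patch((574,-244),122,40),patch((574,-244),73,40)]))
E
```

```text
[ 575.21 -314.69  198.88] [-179.99   -0.     89.62]
driver 0.73 [302.1, 130.2, 45.2, 54.4] (np.float64(323.1304079110012), np.float64(158.84857849196538)) [ 578.45 -249.65  122.  ] [ 579.11 -250.11   70.  ]
driver 0.63 [381.7, 0.0, 49.3, 101.2] (np.float64(408.0551276854479), np.float64(36.17065261451155)) [ 632.08 -174.29  122.  ] [ 644.63 -158.04   70.  ]
nut_driver 0.63 [157.4, 151.2, 65.3, 44.4] (np.float64(190.27667493796525), np.float64(172.51282051282053)) [ 487.83 -257.86  122.  ] [ 468.39 -260.15   70.  ]
nut_driver 0.39 [155.9, 118.7, 212.6, 94.6] (np.float64(270.94519715129405), np.float64(162.8810144172312)) [ 543.24 -252.04  122.  ] [ 536.09 -253.04   70.  ]
stand 0.95 [151.8, 115.1, 215.9, 98.3] (np.float64(271.1578947368421), np.float64(162.68298856594222)) [ 543.39 -251.91  122.  ] [ 536.27 -252.88   70.  ]
stand 0.55 [146.7, 284.0, 87.8, 86.4] (np.float64(202.25242718446603), np.float64(332.123439667129)) [ 485.16 -378.23  122.  ] [ 465.12 -407.22   70.  ]
```

View pics/Dp.png

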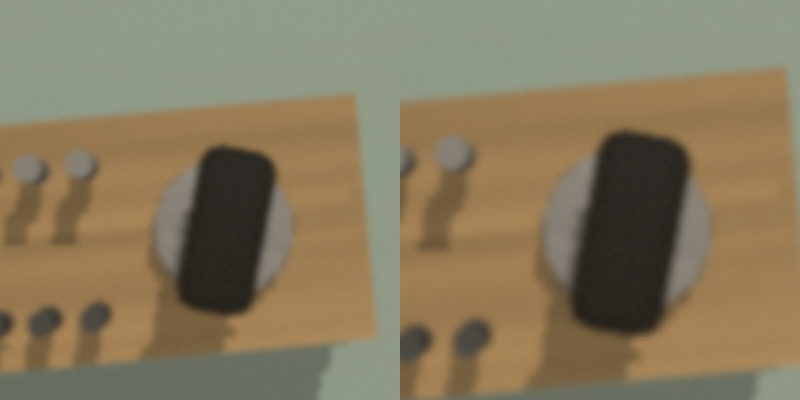

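The driver handle is centred at about (579.2,-250.6) after the bias correction. Its broad axis is turned about 10° clockwise from +y, so the grasp yaw is 80°.

Emit:
{"name": "send_rows", "arguments": {"deltas": [[[0.0427,0.0024,0],[0,0,0]],[[0.0427,0.0024,0],[0,0,0]],[[0.0427,0.0024,0],[0,0,0]],[[0,0,0.03],[0,0,0.168]],[[0,0,0.03],[0,0,0.168]],[[0,0,0],[0,0,0]],[[0,0,0],[0,0,0]]]}}

```text
time_s: 12.3
ee_pos: [579.1, -250.1, 169.2]
ee_rot: [-180.0, -0.0, 80.2]
force: [0.3, -0.3, 0.5]
gripper_width: 91.1
gripper_force: 0.0
```

Emit:
{"name": "send_rows", "arguments": {"deltas": [[[0,0,0.04],[0,0,0]],[[0,0,0.04],[0,0,0]],[[0,0,0.026],[0,0,0]],[[0,0,0.02],[0,0,0]],[[0,0,0],[0,0,0]],[[0,0,0],[0,0,0]]]}}

```text
time_s: 12.9
ee_pos: [579.5, -251.0, 106.6]
ee_rot: [179.9, 0.0, 80.1]
force: [0.1, 0.1, -0.6]
gripper_width: 91.1
gripper_force: 0.0
```

Emit:
{"name": "send_rows", "arguments": {"deltas": [[[0,0,0],[0,0,0]],[[0,0,0],[0,0,0]],[[0,0,0],[0,0,0]],[[0,0,0],[0,0,0]],[[0,0,0],[0,0,0]],[[0,0,0],[0,0,0]],[[0,0,0],[0,0,0]],[[0,0,0],[0,0,0]],[[0,0,0],[0,0,0]],[[0,0,0],[0,0,0]]], "grip": 1, "grip_force": 40}}

```text
time_s: 13.9
ee_pos: [579.0, -250.8, 105.9]
ee_rot: [-180.0, 0.0, 80.1]
force: [0.1, -0.2, -0.6]
gripper_width: 15.5
gripper_force: 40.0
```

Emit:
{"name": "send_rows", "arguments": {"deltas": [[[0,0,-0.02],[0,0,0]],[[0,0,-0.06],[0,0,0]],[[0,0,-0.07],[0,0,0]],[[0,0,-0.07],[0,0,0]],[[0,0,-0.07],[0,0,0]],[[0,0,-0.02],[0,0,0]],[[0,0,0],[0,0,0]]]}}

```text
time_s: 14.6
ee_pos: [579.6, -251.1, 262.8]
ee_rot: [179.8, 0.1, 80.1]
force: [0.1, 0.1, -2.6]
gripper_width: 15.7
gripper_force: 40.0
```

Emit:
{"name": "send_rows", "arguments": {"deltas": [[[0.035,-0.011,0],[0,0,0]],[[0.0698,-0.0219,0],[0,0,0]],[[0.0698,-0.0219,0],[0,0,0]],[[0.0698,-0.0219,0],[0,0,0]],[[0.0698,-0.0219,0],[0,0,0]],[[0.0698,-0.0219,0],[0,0,0]],[[0.0698,-0.0219,0],[0,0,0]],[[0.0698,-0.0219,0],[0,0,0]],[[0.035,-0.011,0],[0,0,0]]]}}

```text
time_s: 15.5
ee_pos: [538.1, 42.8, 258.5]
ee_rot: [-179.7, -0.0, 80.3]
force: [-0.2, -0.5, -1.1]
gripper_width: 15.8
gripper_force: 40.0
```

Emit:
{"name": "send_rows", "arguments": {"deltas": [[[0,0,0],[0,0,-0.28]],[[0,0,0],[0,0,-0.28]],[[0,0,0],[0,0,-0.28]],[[0,0,0],[0,0,-0.28]],[[0,0,0],[0,0,-0.28]],[[0,0,0],[0,0,-0.28]],[[0,0,0],[0,0,-0.28]],[[0,0,0],[0,0,-0.28]],[[0,0,0],[0,0,-0.28]],[[0,0,0],[0,0,-0.28]]]}}

```text
time_s: 16.5
ee_pos: [538.8, 40.2, 258.4]
ee_rot: [-179.9, -0.3, 160.7]
force: [0.4, -0.7, -0.9]
gripper_width: 15.9
gripper_force: 40.0
```

Emit:
{"name": "send_rows", "arguments": {"deltas": [[[0,0,0.03],[0,0,-0.28]],[[0,0,0.03],[0,0,-0.28]],[[0,0,0.02],[0,0,0]],[[0,0,0],[0,0,0]],[[0,0,0],[0,0,0]]]}}

```text
time_s: 17.0
ee_pos: [540.2, 39.7, 220.4]
ee_rot: [-180.0, -0.1, 176.3]
force: [0.2, 0.2, -0.5]
gripper_width: 15.9
gripper_force: 40.0
```

Emit:
{"name": "send_rows", "arguments": {"deltas": [[[0,0,0.03],[0,0,-0.02]],[[0,0,0.02],[0,0,0]],[[0,0,0.01],[0,0,0]],[[0,0,0],[0,0,0]],[[0,0,0],[0,0,0]]]}}

```text
time_s: 17.5
ee_pos: [540.9, 39.4, 191.3]
ee_rot: [-180.0, 0.0, 176.9]
force: [-0.6, -0.4, -0.2]
gripper_width: 15.5
gripper_force: 40.0
```

Emit:
{"name": "send_rows", "arguments": {"deltas": [[[0,0,0.006],[0,0,0]],[[0,0,0.006],[0,0,0]],[[0,0,0.004],[0,0,0]],[[0,0,0],[0,0,0]],[[0,0,0],[0,0,0]]]}}

```text
time_s: 18.0
ee_pos: [540.6, 39.4, 182.9]
ee_rot: [-180.0, -0.0, 176.9]
force: [-0.0, -0.3, -1.3]
gripper_width: 15.8
gripper_force: 40.0
```

Emit:
{"name": "send_rows", "arguments": {"deltas": [[[0,0,0.003],[0,0,0]],[[0,0,0.002],[0,0,0]],[[0,0,0.002],[0,0,0]],[[0,0,0],[0,0,0]],[[0,0,0],[0,0,0]]]}}

```text
time_s: 18.5
ee_pos: [540.7, 39.4, 179.8]
ee_rot: [-180.0, 0.0, 176.9]
force: [-0.8, 0.5, 3.3]
gripper_width: 16.0
gripper_force: 40.0
```

Emit:
{"name": "send_rows", "arguments": {"deltas": [[[0,0,0],[0,0,0.2]],[[0,0,0],[0,0,0.2]],[[0,0,0],[0,0,0.2]],[[0,0,0],[0,0,0.2]],[[0,0,0],[0,0,0.2]],[[0,0,0],[0,0,0.2]],[[0,0,0],[0,0,0.2]],[[0,0,0],[0,0,0.2]],[[0,0,0],[0,0,0.2]],[[0,0,0],[0,0,0.2]]]}}

```text
time_s: 19.5
ee_pos: [541.0, 39.5, 179.8]
ee_rot: [179.9, 0.0, 119.4]
force: [-0.3, 0.6, 1.8]
gripper_width: 15.8
gripper_force: 40.0
```

Emit:
{"name": "send_rows", "arguments": {"deltas": [[[0,0,0],[0,0,0.2]],[[0,0,0],[0,0,0.2]],[[0,0,0],[0,0,0.2]],[[0,0,0],[0,0,0.2]],[[0,0,0],[0,0,0.1]],[[0,0,0],[0,0,0]]]}}

```text
time_s: 20.1
ee_pos: [541.0, 39.6, 179.8]
ee_rot: [179.9, -0.0, 93.9]
force: [0.3, 0.8, 2.6]
gripper_width: 15.7
gripper_force: 40.0
```

```bash
python3 -c "
from h import *
s=state();print(s['torque'],s['ee_rot'],s['force'],s['ee_pos'])"
```

```text
[ 0.13750569 -0.0530603   0.08858661] [ 1.79929614e+02 -9.92488399e-03  9.38861027e+01] [0.34782039 0.7917115  2.5589028 ] [541.03109527  39.59057963 179.80530623]
```

Emit:
{"name": "send_rows", "arguments": {"deltas": [[[0,0,0],[0,0,0.06]],[[0,0,0],[0,0,0.06]],[[0,0,0],[0,0,0.06]],[[0,0,0],[0,0,0.06]],[[0,0,0],[0,0,0]],[[0,0,0],[0,0,0]]]}}

```text
time_s: 20.7
ee_pos: [541.1, 39.6, 179.8]
ee_rot: [179.9, -0.0, 87.1]
force: [-0.4, 0.5, 3.0]
gripper_width: 15.5
gripper_force: 40.0
```

```bash
python3 -c "
from h import *
s=state();print(s['torque'],s['ee_rot'],s['force'],s['ee_pos'])"
```

```text
[ 0.20938054 -0.12894771  0.07950234] [ 1.79928788e+02 -2.20375593e-02  8.70600813e+01] [-0.42425511  0.53026017  3.010862  ] [541.05235176  39.56987001 179.81110438]
```

Emit:
{"name": "send_rows", "arguments": {"deltas": [[[0,0,0],[0,0,0.06]],[[0,0,0],[0,0,0.06]],[[0,0,0],[0,0,0.06]],[[0,0,0],[0,0,0]],[[0,0,0],[0,0,0]]]}}

```text
time_s: 21.2
ee_pos: [541.0, 39.6, 179.8]
ee_rot: [179.9, -0.0, 81.9]
force: [0.1, 0.1, 4.5]
gripper_width: 15.8
gripper_force: 40.0
```

```bash
python3 -c "
from h import *
s=state();print(s['torque'],s['ee_rot'],s['force'],s['ee_pos'])"
```

```text
[ 0.30525459 -0.17488776  0.09715883] [ 1.79934642e+02 -2.66667961e-02  8.18955384e+01] [0.14118939 0.09440524 4.54199811] [541.03876346  39.5656925  179.79235323]
```

Emit:
{"name": "send_rows", "arguments": {"deltas": [[[0,0,0],[0,0,0.06]],[[0,0,0],[0,0,0.06]],[[0,0,0],[0,0,0]],[[0,0,0],[0,0,0]]]}}

```text
time_s: 21.6
ee_pos: [541.0, 39.6, 179.8]
ee_rot: [179.9, -0.0, 78.5]
force: [0.8, 2.0, 4.7]
gripper_width: 16.0
gripper_force: 40.0
```

```bash
python3 -c "
from h import *
s=state();print(s['torque'],s['ee_rot'],s['force'],s['ee_pos'])"
```

```text
[ 0.39698594 -0.22185588  0.01341068] [ 1.79940235e+02 -2.95055157e-02  7.84553971e+01] [0.77422593 2.02410132 4.68509126] [541.02219948  39.57504068 179.76443483]
```

Emit:
{"name": "send_rows", "arguments": {"deltas": [[[0,0,0],[0,0,0.06]],[[0,0,0],[0,0,0.06]],[[0,0,0],[0,0,0]],[[0,0,0],[0,0,0]]]}}

```text
time_s: 22.0
ee_pos: [541.0, 39.6, 179.8]
ee_rot: [179.9, -0.0, 75.0]
force: [0.7, 1.2, 5.1]
gripper_width: 15.6
gripper_force: 40.0
```

```bash
python3 -c "
from h import *
for i in range(5): grab_frame('side'); s=state();print(s['torque'],s['ee_rot'],s['force'])"
```

```text
[ 0.42056485 -0.2028655   0.05815814] [ 1.79944913e+02 -3.36553983e-02  7.50082446e+01] [0.26946139 2.00512097 5.62242045]
[ 0.38355948 -0.26578619  0.08134087] [ 1.79938141e+02 -3.59879904e-02  7.50111527e+01] [0.54765303 0.98011974 5.58955835]
[ 0.39250247 -0.26437508  0.10300887] [ 1.79939838e+02 -3.61840071e-02  7.50082207e+01] [0.06893451 0.82351198 5.29133145]
[ 0.49189555 -0.2669318   0.06654853] [ 1.79938210e+02 -3.68516939e-02  7.50068020e+01] [0.14026653 0.95916569 5.19065996]
[ 0.44272516 -0.22155595  0.06529247] [ 1.79941775e+02 -3.42871917e-02  7.50084198e+01] [1.15413935 1.86756463 5.55507275]
```

Emit:
{"name": "send_rows", "arguments": {"deltas": [[[0,0,0],[0,0,-0.1]],[[0,0,-0.01],[0,0,0]],[[0,0,-0.03],[0,0,0]],[[0,0,-0.04],[0,0,0]],[[-0.07,0,0],[0,0,0]],[[-0.07,0,0],[0,0,0]],[[0,0,0],[0,0,0]],[[0,0,0],[0,0,0]]]}}

```text
time_s: 23.05
ee_pos: [525.0, -29.6, 218.8]
ee_rot: [-179.9, 0.0, 77.7]
force: [-0.5, 0.4, -0.6]
gripper_width: 15.8
gripper_force: 40.0
```

```bash
python3 look.py R2 right_head 540.7 39.4;python3 -c "
import cv2
cv2.imwrite('pics/R2c.png',cv2.hconcat([cv2.resize(cv2.imread('pics/R2.png')[:300,200:500],(400,400)),cv2.imread('pics/R2_p.png')]))"
```

```text
[524.98 -29.6  218.8 ] [-179.87    0.03   77.7 ]
right_head 0.67 [306.6, 140.3, 29.0, 25.9] [541.62  39.66  90.5 ]
patch centre [540.7  39.4]
```

View pics/R2c.png

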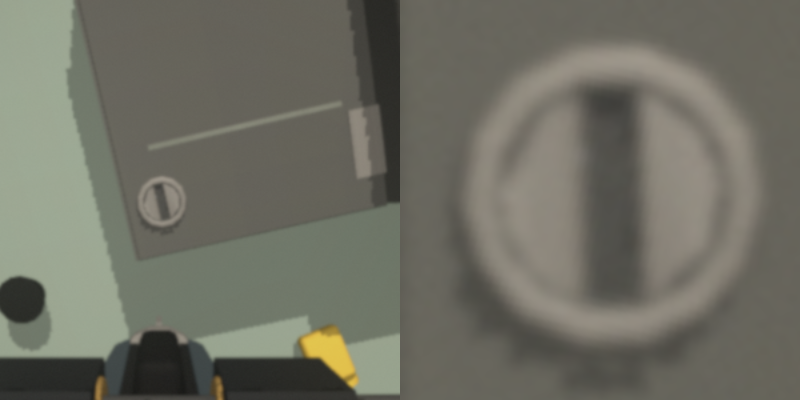

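The right slot is now parallel to the front edge: vertical in the patch, from (610,80) to (612,300). The right screw is home, so the left one is next.

Emit:
{"name": "send_rows", "arguments": {"deltas": [[[0.037,-0.0053,0],[0,0,0]],[[0.0742,-0.0106,0],[0,0,0]],[[0.0742,-0.0106,0],[0,0,0]],[[0.0742,-0.0106,0],[0,0,0]],[[0.0742,-0.0106,0],[0,0,0]],[[0.0742,-0.0106,0],[0,0,0]],[[0.037,-0.0053,0],[0,0,0]],[[0,0,0],[0,0,0]]]}}

```text
time_s: 23.95
ee_pos: [541.3, 198.6, 218.8]
ee_rot: [-179.9, -0.0, 78.1]
force: [-0.8, 0.5, -0.5]
gripper_width: 15.8
gripper_force: 40.0
```

Emit:
{"name": "send_rows", "arguments": {"deltas": [[[0,0,0],[0,0,-0.261]],[[0,0,0],[0,0,-0.261]],[[0,0,0],[0,0,-0.261]],[[0,0,0],[0,0,-0.261]],[[0,0,0],[0,0,-0.261]],[[0,0,0],[0,0,-0.261]],[[0,0,0],[0,0,-0.261]],[[0,0,0],[0,0,-0.261]],[[0,0,0],[0,0,-0.261]],[[0,0,0],[0,0,-0.261]]]}}

```text
time_s: 24.95
ee_pos: [541.3, 194.6, 219.2]
ee_rot: [-179.9, -0.0, 152.9]
force: [-0.3, 0.0, -0.9]
gripper_width: 15.5
gripper_force: 40.0
```

Emit:
{"name": "send_rows", "arguments": {"deltas": [[[0,0,0.02],[0,0,-0.261]],[[0,0,0.02],[0,0,0]],[[0,0,0.01],[0,0,0]],[[0,0,0],[0,0,0]],[[0,0,0],[0,0,0]]]}}

```text
time_s: 25.45
ee_pos: [541.7, 195.1, 194.4]
ee_rot: [-180.0, -0.0, 160.0]
force: [0.1, -0.1, 0.1]
gripper_width: 15.5
gripper_force: 40.0
```

Emit:
{"name": "send_rows", "arguments": {"deltas": [[[0,0,0.008],[0,0,0]],[[0,0,0.008],[0,0,0]],[[0,0,0.006],[0,0,0]],[[0,0,0.004],[0,0,0]],[[0,0,0.003],[0,0,0]],[[0,0,0],[0,0,0]],[[0,0,0],[0,0,0]]]}}

```text
time_s: 26.15
ee_pos: [541.8, 195.2, 180.0]
ee_rot: [180.0, 0.0, 160.1]
force: [0.9, 0.4, -0.8]
gripper_width: 15.6
gripper_force: 40.0
```

Emit:
{"name": "send_rows", "arguments": {"deltas": [[[0,0,0],[0,0,0.2]],[[0,0,0],[0,0,0.2]],[[0,0,0],[0,0,0.2]],[[0,0,0],[0,0,0.2]],[[0,0,0],[0,0,0.2]],[[0,0,0],[0,0,0.2]],[[0,0,0],[0,0,0.2]],[[0,0,0],[0,0,0.2]],[[0,0,0],[0,0,0.2]],[[0,0,0],[0,0,0.2]]]}}

```text
time_s: 27.15
ee_pos: [540.9, 194.7, 179.9]
ee_rot: [-179.9, 0.0, 102.6]
force: [-1.1, -0.3, 1.1]
gripper_width: 15.8
gripper_force: 40.0
```

Emit:
{"name": "send_rows", "arguments": {"deltas": [[[0,0,0],[0,0,0.1]],[[0,0,0],[0,0,0.1]],[[0,0,0],[0,0,0.1]],[[0,0,0],[0,0,0.1]],[[0,0,0],[0,0,0.1]],[[0,0,0],[0,0,0.1]],[[0,0,0],[0,0,0.1]],[[0,0,0],[0,0,0.1]],[[0,0,0],[0,0,0]]]}}

```text
time_s: 28.05
ee_pos: [540.7, 194.7, 179.9]
ee_rot: [-179.9, 0.1, 79.9]
force: [-1.9, -2.3, 1.7]
gripper_width: 15.8
gripper_force: 40.0
```

```bash
python3 -c "
from h import *
for i in range(3): grab_frame('side'); s=state();print(s['torque'],s['ee_rot'],s['force'],s['ee_pos'])"
```

```text
[-0.31113313  0.82998232  0.09515178] [-1.79875018e+02  8.98505788e-02  7.99273300e+01] [-2.35579643 -1.9599297   1.58295586] [540.66215703 194.72629957 179.87607439]
[-0.48225989  0.87528094  0.11389261] [-1.79876592e+02  8.77589975e-02  7.99253475e+01] [-3.42129975 -1.55475703  2.32475158] [540.69660307 194.72769701 179.86181087]
[-0.45579212  0.95638879  0.10459165] [-1.79880762e+02  8.69538994e-02  7.99170726e+01] [-3.94231072 -1.45972762  2.81611381] [540.72331786 194.75391799 179.85914062]
```

Emit:
{"name": "send_rows", "arguments": {"deltas": [[[0,0,0],[0,0,0.06]],[[0,0,0],[0,0,0.06]],[[0,0,0],[0,0,0.05]],[[0,0,0],[0,0,0]],[[0,0,0],[0,0,-0.1]],[[0,0,-0.01],[0,0,0]],[[0,0,-0.03],[0,0,0]],[[0,0,-0.06],[0,0,0]],[[-0.08,0,0],[0,0,0]],[[-0.08,0,0],[0,0,0]]]}}

```text
time_s: 29.2
ee_pos: [527.3, 117.3, 231.5]
ee_rot: [179.6, -0.2, 77.9]
force: [-1.1, -0.6, -0.5]
gripper_width: 16.1
gripper_force: 40.0
```

```bash
python3 look.py L2 left_head 541.3 194.7;python3 -c "
from h import *
s=grab_frame('side')[:,:,::-1]; cv2.imwrite('pics/s2.png',s)
u=proj('side',[state()['ee_pos']])[0].astype(int);x=max(u[0]-70,0);y=max(u[1]-60,0)
print(u); cv2.imwrite('pics/L2c.png',cv2.hconcat([cv2.imread('pics/L2_p.png'),cv2.resize(s[y:y+140,x:x+140].copy(),(400,400),interpolation=cv2.INTER_CUBIC)]))"
```

```text
[527.29 117.34 231.5 ] [179.6   -0.17  77.94]
left_head 0.59 [301.9, 129.8, 24.6, 25.4] [536.95 187.95  90.5 ]
patch centre [541.3 194.7]
[291 229]
```

View pics/L2c.png

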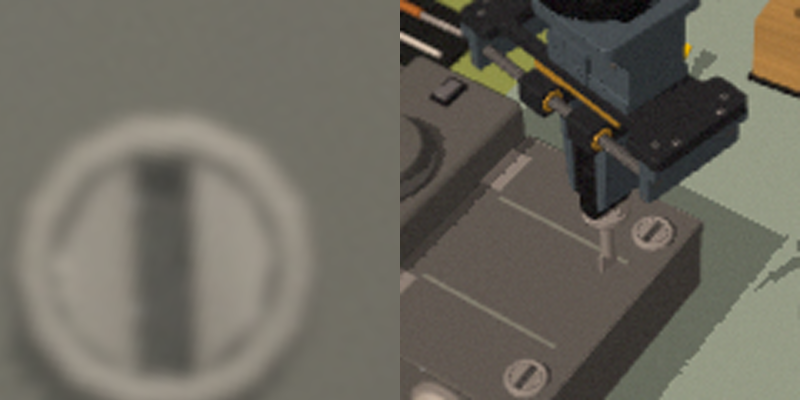

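The left slot is also parallel to the front edge, and the side crop shows the driver hanging straight in the fingers. Now I'll return it to the stand.

Emit:
{"name": "send_rows", "arguments": {"deltas": [[[0,0,-0.03],[0,0,0]],[[0,0,-0.03],[0,0,-0.07]],[[0,0,0],[0,0,0]],[[0,0,0],[0,0,0]]]}}

```text
time_s: 29.75
ee_pos: [525.7, 117.8, 259.9]
ee_rot: [179.9, -0.1, 79.8]
force: [0.5, -0.0, -1.6]
gripper_width: 15.6
gripper_force: 40.0
```

Emit:
{"name": "send_rows", "arguments": {"deltas": [[[-0.0707,0.0236,0],[0,0,0]],[[-0.0707,0.0236,0],[0,0,0]],[[-0.0707,0.0236,0],[0,0,0]],[[-0.0707,0.0236,0],[0,0,0]],[[-0.0707,0.0236,0],[0,0,0]],[[-0.0707,0.0236,0],[0,0,0]],[[-0.0707,0.0236,0],[0,0,0]],[[-0.0707,0.0236,0],[0,0,0]],[[-0.0707,0.0236,0],[0,0,0]],[[-0.0707,0.0236,0],[0,0,0]]]}}

```text
time_s: 30.75
ee_pos: [579.2, -252.9, 258.6]
ee_rot: [-180.0, -0.0, 79.8]
force: [0.4, 0.3, -0.7]
gripper_width: 15.6
gripper_force: 40.0
```

Emit:
{"name": "send_rows", "arguments": {"deltas": [[[0,0,0.03],[0,0,0]],[[0,0,0.03],[0,0,0]],[[0,0,0.03],[0,0,0]],[[0,0,0.03],[0,0,0]],[[0,0,0],[0,0,0]],[[0,0,0],[0,0,0]],[[0,0,0],[0,0,0]]]}}

```text
time_s: 31.45
ee_pos: [579.4, -251.8, 200.6]
ee_rot: [179.9, 0.0, 79.9]
force: [-0.0, -0.7, -1.3]
gripper_width: 15.9
gripper_force: 40.0
```

Emit:
{"name": "send_rows", "arguments": {"deltas": [[[0.002,0,0.03],[0,0,0]],[[0,0,0.026],[0,0,0]],[[0,0,0.024],[0,0,0]],[[0,0,0.024],[0,0,0]],[[0,0,0.024],[0,0,0]],[[0,0,0.024],[0,0,0]],[[0,0,0.02],[0,0,0]],[[0,0,0.01],[0,0,0]],[[0,0,0],[0,0,0]],[[0,0,0],[0,0,0]]]}}

```text
time_s: 32.45
ee_pos: [579.3, -251.0, 109.2]
ee_rot: [180.0, 0.0, 79.9]
force: [0.6, 0.3, -0.2]
gripper_width: 15.5
gripper_force: 40.0
```

Emit:
{"name": "send_rows", "arguments": {"deltas": [[[0,0,0.003],[0,0,0]],[[0,0,0.003],[0,0,0]],[[0,0,0.001],[0,0,0]],[[0,0,0],[0,0,0]],[[0,0,0],[0,0,0]]]}}

```text
time_s: 32.95
ee_pos: [579.1, -250.9, 105.9]
ee_rot: [180.0, 0.0, 79.9]
force: [0.4, 0.5, 2.3]
gripper_width: 15.8
gripper_force: 40.0
```

Seated, with light contact on the collar. I'll release, let the fingers open, then lift away.

Emit:
{"name": "send_rows", "arguments": {"deltas": [[[0,0,0],[0,0,0]],[[0,0,0],[0,0,0]],[[0,0,0],[0,0,0]],[[0,0,0],[0,0,0]],[[0,0,0],[0,0,0]],[[0,0,0],[0,0,0]],[[0,0,0],[0,0,0]],[[0,0,0],[0,0,0]]], "grip": 0}}

```text
time_s: 33.75
ee_pos: [579.0, -250.8, 105.4]
ee_rot: [180.0, 0.0, 79.9]
force: [0.0, 0.5, 1.0]
gripper_width: 77.0
gripper_force: 0.0
```

Emit:
{"name": "send_rows", "arguments": {"deltas": [[[0,0,-0.02],[0,0,0]],[[0,0,-0.06],[0,0,0]],[[0,0,-0.08],[0,0,0]],[[0,0,-0.08],[0,0,0]],[[-0.08,0,0],[0,0,0]],[[-0.08,0,0],[0,0,0]],[[0,0,0],[0,0,0]],[[0,0,0],[0,0,0]]]}}

```text
time_s: 34.55
ee_pos: [564.6, -330.1, 225.9]
ee_rot: [180.0, -0.0, 79.8]
force: [0.1, 1.1, -0.5]
gripper_width: 91.2
gripper_force: 0.0
```

```bash
python3 - <<'E'
from h import *
s=state();print(s["time_s"],s["ee_pos"],s["gripper_width"])
w=grab_frame("wrist")[:,:,::-1].copy(); a=grab_frame("side")[:,:,::-1].copy()
cv2.imwrite("pics/end.png",cv2.hconcat([cv2.resize(w[60:300,120:440],(400,300)),cv2.resize(a[90:330,190:510],(400,300))]))
E
```

```text
34.55 [ 564.57685201 -330.10807848  225.87711142] 91.17657160356859
```

View pics/end.png

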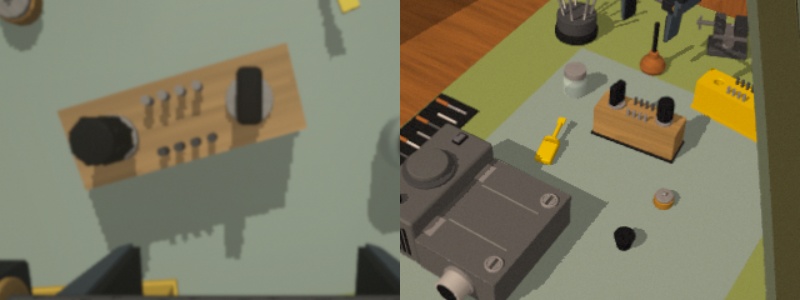

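```bash
python3 - <<'E'
import cv2,numpy as np
for n in ("side0","side1","top0","top1","s2"):
    h=cv2.cvtColor(cv2.imread(f"pics/{n}.png"),cv2.COLOR_BGR2HSV); m=cv2.inRange(h,(20,180,110),(32,255,255))
    k,_,st,_=cv2.connectedComponentsWithStats(m); print(n,[list(map(int,x)) for x in st[1:] if x[4]>40])
E
```

```text
side0 [[423, 144, 75, 62, 2487], [317, 152, 14, 35, 331]]
side1 [[423, 144, 75, 62, 2490]]
top0 [[430, 158, 15, 18, 187], [498, 259, 47, 82, 2640]]
top1 [[376, 171, 47, 19, 205], [498, 259, 46, 81, 2100]]
s2 [[423, 144, 75, 62, 2489]]
```

The yellow look-alike was already lying down at 5.5 s, before the arm had been near it, so it toppled off its blade without being touched. Both heads are home, the hatch is flat and the driver is upright in its hole, so I'm handing in.

```bash
python3 -c "
from workcell import *
print(job_done())"
```

```text
the job is handed in; nothing more can be done
None
```

The hatch is shut, both screws are fully home, the driver is back upright in its stand hole, and the job is handed in; the verdict was not shown, and the yellow look-alike driver fell over early on without the arm having been near it.

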